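# Tighten the recessed nut of a pump head

### The arm

A 6-joint arm with a two-finger parallel gripper is mounted at the origin on the work surface. World frame = base frame: x ahead of the robot, y to its left, z up, the work surface at z = 0. Lengths are in mm, angles in rad, forces in N, time in s.
With the tool pointing down it reaches from about 325 to 850 mm from the base axis. Payload 4.4 kg.
Tool frame: the origin (TCP) lies midway between the tips of the shut fingers; the grasp point (between the pads) lies 19 mm behind it (bot.grip_depth is the distance from the TCP to the grasp point, in mm); z points along the fingers, y is the direction in which the jaws open and shut (so a half turn about z gives the same grasp; the last joint's range is limited). The gripper opens to 94 mm and grips with 3 to 60 N. Pads are 16 mm wide; open, the fingers measure 119 mm over their backs; the gripper's body (75 mm by 177 mm) begins 78 mm behind the grasp point.
Start: joints at [1.024, 0.207, 1.542, -0, 1.393, -0.15], TCP at [221.699, 530.544, 205.447] pointing down, gripper open.
Joint ranges: [-2.73, 2.73], [-0.86, 2.22], [0.23, 2.46], [-1.11, 4.25], [0.08, 2.63], [-2.82, 2.82]. Speed limits (rad/s): [2.79, 2.79, 3.14, 3.14, 3.14, 3.14].

### API

Orientations are given as a unit quaternion [x, y, z, w].
In Python, from rig import bot gives the robot as it stands.
- The arm moves only by the tool apply_moves, never from a script. Its argument "steps" is a list of rows, each an object with "linear": the shift along the tool's x, y, z in mm, a list of three; "twist": the turn, a rotation vector about the tool's x, y, z in degrees, a list of three; "fingers": the opening, from 0 (shut) to 1 (fully open). A call has 1 to 12 rows; each row is the pose to reach, as a shift and turn from the pose commanded when the call began, along the tool's axes at that moment; what a row does not reach only later rows make up. A row lasts 1/10 s, in which the tool goes at most 50 mm and 8.59 degrees, less where a joint would pass 70% of its speed; a pose out of reach is approached as far as the arm can. A call with a gripper value outside its range is refused whole. The fingers move at their own pace and stop on an object; "force" is the grip in N (left out, the last holds). Time passes only in rows, so rows that repeat a pose let the fingers close. It gives the time, the measured TCP pose, the force and the opening at its end, in the units of the state.
- bot.get_obs(): the state, without advancing time (a new reading comes with each control period).
- bot.snapshot(name): name is "side" or "top"; returns a dict with "color" (400x640x3 uint8, red, green, blue), "camera_matrix" (3x3 intrinsics, pixels), "R" (3x3) and "t" (3): a world point X has camera coordinates R X + t. Camera axes: x right, y down, z forward; pixel columns grow to the right and rows downward; lengths in mm; the calibration is good to about 2 mm. A picture is of the moment at which its call begins. There is no depth.
- bot.job_done(): hands the job in, once; it reports no verdict.
The state is a dict: "t": time; "joints": joint angles; "qd": joint speeds; "joint_efforts": joint torques, N m; "tool_pos": TCP position; "tcp_rot": TCP orientation; "ft_force": force on the tool from outside, world axes, zero at the start; "ft_torque": the same for the moment, N m; "grip_width": finger opening in mm.
Only numpy, scipy, OpenCV 4.12 (cv2) and the standard library are available. Lean on these libraries where they do the work, as an engineer would, in place of code of your own. Each camera call takes 0.05 s, during which the arm holds its last target. There are 200 camera calls.

### The job

Take the larger T-handled socket key from its stand, lower it down the bore of the pump head, feel it onto the hex nut at the bottom and turn the nut clockwise until it comes up firm. Press gently and stop as soon as it is firm: do not over-tighten it. Then stand the key upright in its own stand again and let go; leave the smaller key and everything else where they are.

Things in the scene. Friction and masses are not known exactly. Their poses are not given: they have to be found in the camera images.
- key: The larger T-handled socket key, 185 mm tall, about 350 g, steel, white handle, upright in its stand. Origin: centre of the open lower end (socket mouth); z up the shaft. Socket: hexagonal tube 40 mm tall, outside 40 mm across flats (46.2 mm over corners), inside 31.5 mm across flats, 22 mm deep; two of its flats face key +x and -x. Round shaft, 18 mm diameter, from z = 40 to 145 mm.
- key_handle (a point): Centre of the key's handle, on the key's axis 165 mm above the socket mouth; same axes as the key. The handle is a flat-sided bar 22 mm thick along key x, 75 mm long along key y and 40 mm tall (z = 145 to 185 mm above the mouth); grip it from above across its 22 mm, centred on the shaft.
- key_stand: The larger key's stand, fixed: a grey plastic block 80 x 80 mm, 30 mm high, with one round well 53 mm in diameter and 24 mm deep. Origin: centre of its underside on the table.
- key_well (a point): Centre of the floor of the well in the larger key's stand, 6 mm above the table; the socket mouth stands here.
- pump_head: Pump head, fixed: a bare aluminium block 110 x 110 mm and 105 mm high with a vertical round bore 50 mm in diameter and 85 mm deep in its centre, plain edge. Origin: centre of its underside; z up.
- bore_mouth (a point): Centre of the bore's mouth, on the top face of the pump head, 105 mm above its underside. The socket has about 2 mm of play to each side in the bore.
- nut_top (a point): Point on the bore axis, fixed to the pump head, 71 mm below the mouth: top of the nut's six upright flats. Steel hex nut, 30 mm across flats (34.6 mm over corners), centred in the bore; flats 14 mm tall from the bore's floor, then a 3 mm hexagonal taper to 26 mm across flats that leads the socket on. This point does not turn with the nut: which way the flats face is not given and varies.
- nut (a joint): Rotation of the nut in rad from its loosest position, growing clockwise as seen from above; starts between 0.1 and 0.4. Steady drag of 0.2 N m up to 1.0, where it meets a firm stop: 0.6 N m there is tight enough, above about 1.4 N m is over-tightened. It does not tell which way the flats face. The key has about 5 degrees of turning play to each side on the nut.
- bore_floor (a point): Point on the bore axis on the bore's flat floor, 85 mm below its mouth, where the socket mouth rests when fully home. The socket drops down there only when its flats agree with the nut's within about 5 degrees (repeating every 60 degrees); otherwise its mouth is held up on the nut's corners, 13 to 16 mm above the floor.
- small_key: The smaller T-handled key, 95 mm tall with a 55 mm long, 16 mm thick handle, in a stand like the other one with a smaller well. Origin: centre of its lower end. It does not fit the nut; leave it alone.
- small_stand: The smaller key's stand, fixed, 80 x 80 x 30 mm. Origin: centre of its underside. The two stands change places.
- jar: Glass jar with a white lid, 66 mm in diameter, 85 mm high, upright. Origin: centre of its underside. Leave alone.
- beaker: Glass beaker, 76 mm in diameter, 95 mm high, upright. Origin: centre of its underside. Leave alone.
- wash_bottle: White plastic bottle, 68 mm in diameter, 170 mm high, upright. Origin: centre of its underside. Leave alone.
- spare_nut: Loose hex nut 30 mm across flats, 14 mm high, lying on the table. Origin: centre of its underside. Leave alone.
- wrench: Open-ended wrench 170 mm long, lying on the table. Leave alone.
- dish: White shallow dish, 100 mm in diameter, 18 mm high. Origin: centre of its underside. Leave alone.
Things that resemble listed ones, but are neither listed nor needed, are in the scene too. Leave any pink look-alike of the key_stand alone. Several things have the shape of the pump_head; the one meant has the colours described above.

How it is judged (in metres and radians):
On the way, in this order (a step that is already met when the one before it is completed fails the run):
1. the key's socket is down over the nut, its mouth at least 7 mm below the top of the nut's flats (z of key in the frame of nut_top below -0.007 m and horizontal distance between key and nut_top below 0.005 m), for 0.2 s.
2. the nut is turned home with the key on it (value of joint nut above 0.98 rad and z of key in the frame of nut_top below -0.005 m), for 0.1 s.
At the end, for the whole second after the job is handed in: The nut is firm (joint above 0.98 rad) and the larger key stands at rest and upright (within 0.15 rad) in its own stand's well, its mouth within 6 mm of the floor and 10 mm of the centre (value of joint nut above 0.98 rad and z of key in the frame of key_well below 0.006 m and horizontal distance between key and key_well below 0.01 m and angle between key's own z axis and vertical below 0.15 rad and linear speed of key below 0.02 m/s); the robot touches nothing.
It fails at once if the key pressed on the nut with more than 40 N while not yet down over it (contact force between key and nut above 40 N and z of key in the frame of nut_top above -0.004 m).
It fails at once if the nut over-tightened: once it is firm, the key bearing on the nut's flats with more than 120 N in all (about 1.4 N m) (contact force between key and nut above 120 N and value of joint nut above 0.95 rad).
It fails at once if the key dropped or rammed on its stand or the pump head (over 100 N) (contact force between key and key_stand above 100 N or contact force between key and pump_head above 100 N).
It fails at once if the smaller key lifted or moved by more than 15 mm (distance of small_key from where it was at the start of the episode above 0.015 m).
It fails at once if another thing on the table moved by more than 20 mm (distance of any of jar, beaker, wash_bottle, spare_nut, wrench, dish from where it was at the start of the episode above 0.02 m).
It also fails if it takes over 58 s, if anything falls off the work surface, if the arm or the gripper's body presses on something with over 40 N, if the wrist force passes 120 N, or if a joint passes its speed limit or range.

## Working session

There is one attempt and no reset: what is moved stays moved. The work goes in short steps, Python scripts to look and compute and a tool call to move; the robot and the scene stay as the last step left them, time stands still between calls to the robot, and variables do not carry over. Pictures are saved under pics/ and viewed, about 8 in all and at most 12, crops included, and the job is handed in when it is done.

Besides the shell and the picture viewer there is one more tool, called after "Call:" as name(argument=value, ...) on one line, values as JSON. apply_moves: Moves the arm, as the interface text tells. Its arguments: {"type":"object","properties":{"steps":{"type":"array"},"force":{"type":"number"}},"required":["steps"]}

```bash
mkdir -p pics; ls; python3 - <<'E'
from rig import bot
import cv2,numpy as np,pickle
o=bot.get_obs();print(o)
d={}
for n in("side","top"):
    s=bot.snapshot(n);d[n]=s;cv2.imwrite(f"pics/{n}0.png",s["color"][:,:,::-1]);print(n,s["camera_matrix"].round(1).tolist(),s["R"].round(3).tolist(),s["t"].round(1).tolist(),(-s["R"].T@s["t"]).round(0))
pickle.dump(d,open("s0.pkl","wb"))
E
```

```text
pics
{'t': 0.0, 'joints': array([ 1.02451341e+00,  2.07408737e-01,  1.54292447e+00, -2.57116275e-05,
        1.39346061e+00, -1.50541924e-01]), 'qd': array([-1.44748162e-03, -1.95236099e-04,  4.94070024e-04, -1.22446998e-03,
        5.54541208e-04,  8.13183756e-05]), 'joint_efforts': array([ 3.93711362e-04, -3.70874727e+01, -2.81417584e+01,  6.99594710e-02,
        3.62207531e-02, -1.75817486e-04]), 'tool_pos': array([221.28612631, 529.86337378, 204.31116671]), 'tcp_rot': array([ 1.96579471e-01,  9.80487277e-01, -1.03877470e-03, -3.63854115e-04]), 'ft_force': array([-0.26615694,  0.46087259, -0.49702105]), 'ft_torque': array([ 0.03719187, -0.00345687, -0.02516589]), 'grip_width': 94.01765032983576}
side [[405.7, 0.0, 312.4], [0.0, 405.7, 201.4], [0.0, 0.0, 1.0]] [[0.747, -0.665, -0.018], [-0.481, -0.521, -0.705], [0.459, 0.535, -0.709]] [-392.4, 350.2, 1045.9] [ -19. -638.  981.]
top [[445.4, 0.0, 322.2], [0.0, 445.4, 187.7], [0.0, 0.0, 1.0]] [[0.019, -1.0, -0.001], [-0.988, -0.019, -0.151], [0.151, 0.004, -0.988]] [19.7, 543.1, 1424.5] [ 321.   25. 1490.]
```

View pics/side0.png

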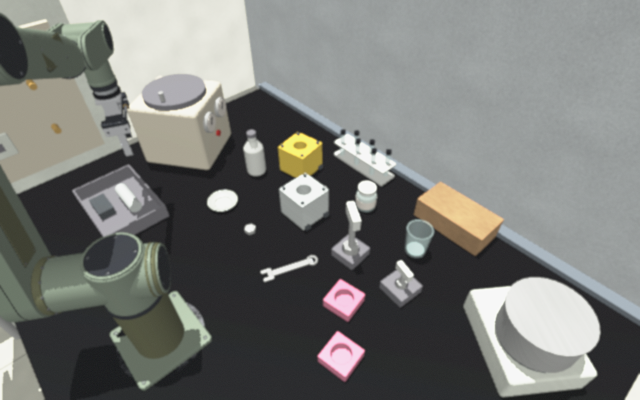

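View pics/top0.png

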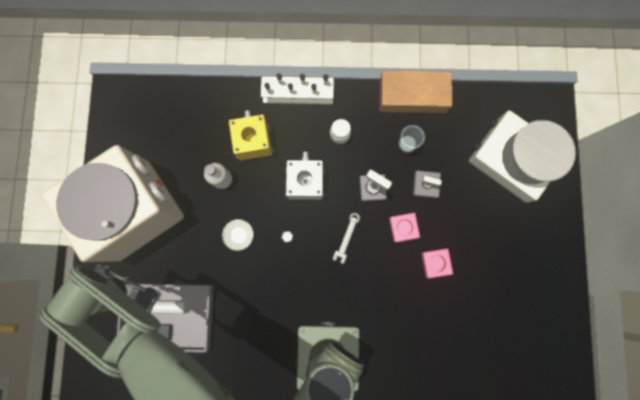

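The side view shows the tall white-handled key at (352,220) in the grey stand at (350,250), and the small key at (403,275) in its own grey stand. The bare aluminium head is at (304,200). The top view shows the large handle at (378,180), the small one at (431,182) and the head at (304,178).

Could be confused:
- **Key:** tall key top(378,180) or small key (431,182). I choose the tall one.
- **Stand:** grey (373,187), grey small (427,184), pink (404,227) and (437,263). I choose the grey one under the tall key.
- **Head:** aluminium (304,178) or yellow (250,136). I choose the aluminium one.

```bash
cat >h.py <<'E'
import numpy as np,cv2,pickle
def ray(s,u,v,z):
    R,t,K=s["R"],s["t"],s["camera_matrix"];c=-R.T@t
    d=R.T@np.linalg.inv(K)@np.array([u,v,1.]);return c+d*(z-c[2])/d[2]
def proj(s,X):
    p=s["camera_matrix"]@(s["R"]@np.asarray(X,float)+s["t"]);return p[:2]/p[2]
def tri(s1,p1,s2,p2):
    P=[s["camera_matrix"]@np.c_[s["R"],s["t"]] for s in(s1,s2)]
    X=cv2.triangulatePoints(P[0],P[1],np.array(p1,float).reshape(2,1),np.array(p2,float).reshape(2,1));return (X[:3]/X[3]).ravel()
E
python3 - <<'E'
from h import *
d=pickle.load(open("s0.pkl","rb"));T=d["top"]["color"][:,:,::-1];S=d["side"]["color"][:,:,::-1]
a=cv2.resize(T[150:210,275:455],None,fx=4.4,fy=4.4,interpolation=cv2.INTER_CUBIC)
b=cv2.resize(S[160:310,270:430],None,fx=2,fy=2,interpolation=cv2.INTER_CUBIC)
im=np.zeros((a.shape[0]+b.shape[0],a.shape[1],3),np.uint8);im[:a.shape[0]]=a;im[a.shape[0]:,:b.shape[1]]=b
cc=cv2.resize(T[155:205,280:330],(300,300),interpolation=cv2.INTER_CUBIC);im[a.shape[0]:,330:630]=cc
cv2.imwrite("pics/crop1.png",im);print(im.shape)
g=cv2.cvtColor(T,cv2.COLOR_BGR2GRAY)
for nm,s,box in(("top",T,(350,160,450,205)),("top",T,(278,150,332,205)),("side",S,(270,165,430,310))):
  x0,y0,x1,y1=box;gg=cv2.cvtColor(s[y0:y1,x0:x1],cv2.COLOR_BGR2GRAY)
  for th in(60,120,200):
    cs,_=cv2.findContours((gg>th).astype(np.uint8),cv2.RETR_CCOMP,cv2.CHAIN_APPROX_NONE)
    for c in cs:
      if cv2.contourArea(c)>25:
        r=cv2.minAreaRect(c);print(nm,th,"c",np.round(np.array(r[0])+[x0,y0],1),"sz",np.round(r[1],1),"a",round(r[2],1),cv2.contourArea(c))
E
```

```text
(564, 792, 3)
top 60 c [427.2 183.7] sz [29.3 26.9] a 6.0 694.0
top 60 c [375.5 184.5] sz [33. 33.] a 90.0 801.5
top 120 c [427.8 183.6] sz [26.1 23.3] a 6.3 466.5
top 120 c [375.5 184.5] sz [29. 31.] a 90.0 546.0
top 200 c [431.9 179.7] sz [16.8  4.7] a 15.9 60.5
top 200 c [378.9 178.7] sz [24.5  7.1] a 31.6 144.0
top 60 c [304. 175.] sz [50. 40.] a 90.0 1696.5
top 120 c [303.5 174. ] sz [44. 37.] a 90.0 1331.5
top 120 c [302.1 173.8] sz [ 5.4 11.7] a 71.6 39.5
top 200 c [304.  174.5] sz [34. 41.] a 0.0 1124.0
top 200 c [303.3 176.8] sz [14.1 16.3] a 45.0 176.0
side 60 c [343.1 298.8] sz [37.  33.8] a 31.0 928.0
side 60 c [401.  283.5] sz [38.9 36.1] a 45.0 1145.0
side 60 c [292.9 265.9] sz [12.9 52.6] a 70.8 415.5
side 60 c [380. 217.] sz [104.  98.] a 90.0 4260.0
side 60 c [303.5 197.5] sz [65. 51.] a 90.0 2415.0
side 120 c [343.  298.2] sz [33.8 30.9] a 31.0 811.0
side 120 c [401.5 281. ] sz [34.6 30.4] a 45.0 794.0
side 120 c [292.5 265.8] sz [11.  51.3] a 70.3 311.0
side 120 c [417.7 237.4] sz [22.7 37.5] a 3.0 578.0
side 120 c [411.4 227.2] sz [5.2 9.5] a 15.9 31.5
side 120 c [380.5 214. ] sz [98. 97.] a 90.0 2459.0
side 120 c [303.5 196.5] sz [63. 49.] a 90.0 2136.0
side 200 c [343.7 296.7] sz [29.7 26.3] a 33.7 656.5
side 200 c [344.  293.5] sz [22. 13.] a 0.0 160.5
side 200 c [404.8 268.7] sz [20.5  5.9] a 51.3 99.5
side 200 c [290.2 266.5] sz [ 9.1 45.9] a 69.9 172.0
side 200 c [415.3 248.3] sz [14.8 12.7] a 45.0 143.5
side 200 c [346.2 245.1] sz [9.8 4.7] a 71.6 28.0
side 200 c [353.1 211.3] sz [22.1  8.2] a 71.6 157.5
side 200 c [364.5 196.7] sz [16.5  5.7] a 14.9 31.0
side 200 c [366.5 187. ] sz [12. 17.] a 90.0 168.5
side 200 c [303.7 189.3] sz [27.9 39.5] a 57.3 808.0
side 200 c [303.  189.5] sz [16. 11.] a 0.0 132.5
side 200 c [382.5 168.5] sz [ 7. 25.] a 90.0 93.0
```

View pics/crop1.png

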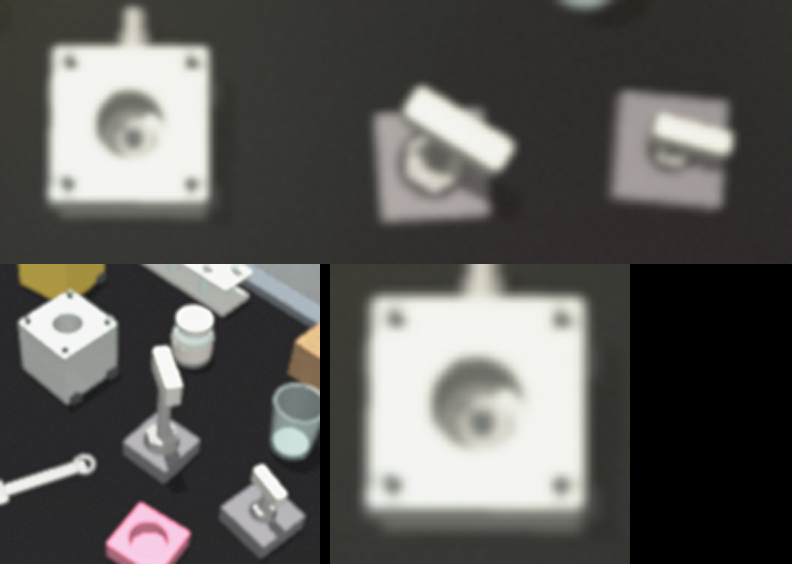

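Crop: the tall white-handled key is in its own grey stand, and the bare aluminium head has an open bore. The choices hold, but I can't read the nut's facing from this. Now I'll measure subpixel.

```bash
cat >>h.py <<'E'
def blobs(img,box,lo,hi=256,f=6,sat=None):
    "subpixel contours in an upsampled crop; returns list of (area px2, Nx2 pts)"
    x0,y0,x1,y1=box;c=cv2.resize(img[y0:y1,x0:x1],None,fx=f,fy=f,interpolation=cv2.INTER_CUBIC)
    g=c.min(axis=2).astype(int);m=((g>=lo)&(g<hi)).astype(np.uint8)
    cs,_=cv2.findContours(m,cv2.RETR_LIST,cv2.CHAIN_APPROX_NONE)
    return sorted([(cv2.contourArea(k)/f/f,(k[:,0]+.5)/f-.5+[x0,y0]) for k in cs],key=lambda a:-a[0])
E
python3 - <<'E'
from h import *
d=pickle.load(open("s0.pkl","rb"))
def rect(s,b,z):
    w=np.array([ray(s,*p,z)[:2] for p in b]).astype(np.float32);r=cv2.minAreaRect(w);return np.round(r[0],1),np.round(r[1],1),round(r[2],1)
t=d["top"];s=d["side"]
for th in(190,210,225):
  print("handle top",th,[(round(a,1),rect(t,b,191)) for a,b in blobs(t["color"],(358,163,398,200),th)[:2]])
  print("handle side",th,[(round(a,1),b.mean(0).round(1),b.min(0).round(1),b.max(0).round(1)) for a,b in blobs(s["color"],(335,195,366,240),th)[:2]])
  print("small",th,[(round(a,1),rect(t,b,101)) for a,b in blobs(t["color"],(415,170,448,200),th)[:1]])
  for n,q,bx in(("top",t,(280,157,328,200)),("side",s,(275,165,332,235))):
    for a,b in blobs(q["color"],bx,th)[:3]: print("head",n,th,round(a,1),rect(q,b,105), 'hullfit',np.round(cv2.fitEllipse(np.array([ray(q,*p,105)[:2] for p in cv2.convexHull(b.astype(np.float32))[:,0]],np.float32))[:2],1))
for th in(90,110,130):
  for n,q,bx in(("top",t,(355,165,400,208)),("side",s,(325,228,375,270))):
    print("stand",n,th,[(round(a,1),rect(q,b,30)) for a,b in blobs(q["color"],bx,th)[:1]])
E
```

```text
handle top 190 [(165.6, (array([ 550.1, -137.6]), array([73.5, 22.5]), 59.1)), (15.5, (array([ 517.9, -114. ]), array([24.5,  8.8]), 53.3))]
handle side 190 [(182.6, array([353.2, 211.6]), array([346.2, 200.8]), array([360.4, 222.2])), (25.8, array([361.6, 197.1]), array([357.1, 194.6]), array([365.4, 199.9]))]
small 190 [(76.8, (array([ 565.6, -316.9]), array([53.6, 16.4]), 75.1))]
head top 190 1200.4 (array([570. ,  88.2]), array([123.5, 110.9]), 0.7) hullfit [[563.6  88.7]
 [138.8 156.9]]
head top 190 156.0 (array([566.2,  91.2]), array([42.9, 50.4]), 58.6) hullfit [[565.6  89.3]
 [ 46.4  51.2]]
head top 190 9.5 (array([608.9,  44. ]), array([11.7, 10.6]), 46.7) hullfit [[609.1  43.9]
 [ 10.7  12.2]]
head side 190 862.4 (array([563.9,  83.8]), array([114.1, 115.4]), 0.9) hullfit [[562.   80.7]
 [141.9 147. ]]
head side 190 110.2 (array([563.1,  83.1]), array([42.6, 47.3]), 47.2) hullfit [[563.5  83.5]
 [ 43.8  47.3]]
head side 190 7.7 (array([522.4,  41.2]), array([12.8, 10.2]), 47.3) hullfit [[522.3  41.3]
 [ 10.2  13.1]]
handle top 210 [(143.5, (array([ 550. , -137.6]), array([7
[... 1524 characters left out ...]
9.6]]
head side 225 141.2 (array([563.6,  83.4]), array([51.1, 50.6]), 14.5) hullfit [[563.7  83.7]
 [ 51.3  51.7]]
head side 225 15.1 (array([522.4,  41.2]), array([18.6, 13.2]), 49.2) hullfit [[522.2  41. ]
 [ 14.1  18.8]]
stand top 90 [(735.6, (array([ 560.3, -147.4]), array([104.6, 107.8]), 4.3))]
stand side 90 [(824.3, (array([ 563.7, -140. ]), array([144.8,  96.6]), 12.4))]
stand top 110 [(655.0, (array([ 560.5, -147.5]), array([101.9, 104.5]), 4.3))]
stand side 110 [(648.0, (array([ 569.2, -135. ]), array([126.5,  96. ]), 6.3))]
stand top 130 [(525.3, (array([ 560.8, -147.6]), array([ 99.6, 102. ]), 3.3))]
stand side 130 [(553.5, (array([ 569.7, -134.8]), array([121.9,  93. ]), 4.4))]
```

Call:
apply_moves(steps=[{"linear": [0, 0, -50], "twist": [0, 0, 0], "fingers": 1}, {"linear": [0, 0, -96], "twist": [0, 0, 0], "fingers": 1}, {"linear": [-561, -489, -96], "twist": [0, 0, 98.3], "fingers": 1}, {"linear": [-561, -489, -96], "twist": [0, 0, 98.3], "fingers": 1}, {"linear": [-561, -489, -96], "twist": [0, 0, 98.3], "fingers": 1}, {"linear": [-561, -489, -96], "twist": [0, 0, 98.3], "fingers": 1}, {"linear": [-561, -489, -96], "twist": [0, 0, 98.3], "fingers": 1}, {"linear": [-561, -489, -96], "twist": [0, 0, 98.3], "fingers": 1}, {"linear": [-561, -489, -96], "twist": [0, 0, 98.3], "fingers": 1}, {"linear": [-561, -489, -96], "twist": [0, 0, 98.3], "fingers": 1}, {"linear": [-561, -489, -96], "twist": [0, 0, 98.3], "fingers": 1}, {"linear": [-561, -489, -96], "twist": [0, 0, 98.3], "fingers": 1}])

```text
t: 1.3
tool_pos: [443.0, 80.2, 301.2]
tcp_rot: [0.814, 0.581, 0.0, -0.0]
ft_force: [0.6, 0.2, -0.2]
grip_width: 93.8
```

```bash
cat >>h.py <<'E'
from scipy.spatial.transform import Rotation as Ro
def plan(o,p,psi):
    R=Ro.from_quat(o["tcp_rot"]);y=R.as_matrix()[:,1];print("t",round(o["t"],2),"pos",o["tool_pos"].round(1),"psi",round(np.degrees(np.arctan2(y[1],y[0])),1),"w",round(o["grip_width"],1),"F",o["ft_force"].round(1),"M",o["ft_torque"].round(2),"j",o["joints"].round(2),"tilt",np.round(R.as_matrix()[:,2],4))
    G=Ro.from_matrix(np.array([[-np.sin(np.radians(psi)),np.cos(np.radians(psi)),0],[np.cos(np.radians(psi)),np.sin(np.radians(psi)),0],[0,0,-1]]).T)
    # columns: x=(-sin,cos), y=(cos,sin), z down
    c,s=np.cos(np.radians(psi)),np.sin(np.radians(psi));G=Ro.from_matrix(np.array([[-s,c,0],[c,s,0],[0,0,-1]]))
    print("lin",R.inv().apply(np.array(p)-o["tool_pos"]).round(1),"twist",np.degrees((R.inv()*G).as_rotvec()).round(1))
E
python3 - <<'E'
from rig import bot
from h import *
plan(bot.get_obs(),(550,-137.5,300),-31)
E
```

```text
t 1.3 pos [443.   80.2 301.2] psi -19.0 w 93.8 F [ 0.6  0.2 -0.2] M [-0.07  0.07 -0.03] j [-0.01 -0.13  1.69  0.    1.58  0.32] tilt [-1.e-04  2.e-04 -1.e+00]
lin [-171.   172.     1.1] twist [-0. -0. 12.]
```

Call:
apply_moves(steps=[{"linear": [-171, 172, 1], "twist": [0, 0, 12], "fingers": 1}, {"linear": [-171, 172, 1], "twist": [0, 0, 12], "fingers": 1}, {"linear": [-171, 172, 1], "twist": [0, 0, 12], "fingers": 1}, {"linear": [-171, 172, 1], "twist": [0, 0, 12], "fingers": 1}, {"linear": [-171, 172, 1], "twist": [0, 0, 12], "fingers": 1}, {"linear": [-171, 172, 1], "twist": [0, 0, 12], "fingers": 1}, {"linear": [-171, 172, 1], "twist": [0, 0, 12], "fingers": 1}, {"linear": [-171, 172, 1], "twist": [0, 0, 12], "fingers": 1}])

```text
t: 2.1
tool_pos: [550.7, -133.8, 300.1]
tcp_rot: [0.869, 0.496, -0.0, -0.001]
ft_force: [-0.1, -0.5, 0.7]
grip_width: 93.9
```

```bash
python3 - <<'E'
from rig import bot
from h import *
o=bot.get_obs();plan(o,(550,-137.5,215),-31)
s=bot.snapshot("side");t=bot.snapshot("top")
pickle.dump({"top":t,"side":s},open("s1.pkl","wb"))
a=cv2.resize(s["color"][130:280,270:430,::-1],None,fx=3,fy=3,interpolation=cv2.INTER_CUBIC)
b=cv2.resize(t["color"][130:230,320:420,::-1],(300,300),interpolation=cv2.INTER_CUBIC)
im=np.zeros((450,790,3),np.uint8);im[:,:480]=a;im[:300,480:780]=b;cv2.imwrite("pics/c2.png",im)
E
```

```text
t 2.1 pos [ 550.7 -133.8  300.1] psi -30.6 w 93.9 F [-0.1 -0.5  0.7] M [-0.04  0.13  0.  ] j [-0.39  0.13  1.43  0.    1.58  0.14] tilt [-9.e-04  9.e-04 -1.e+00]
lin [-3.6  1.4 85.1] twist [-0.1 -0.   0.4]
```

View pics/c2.png

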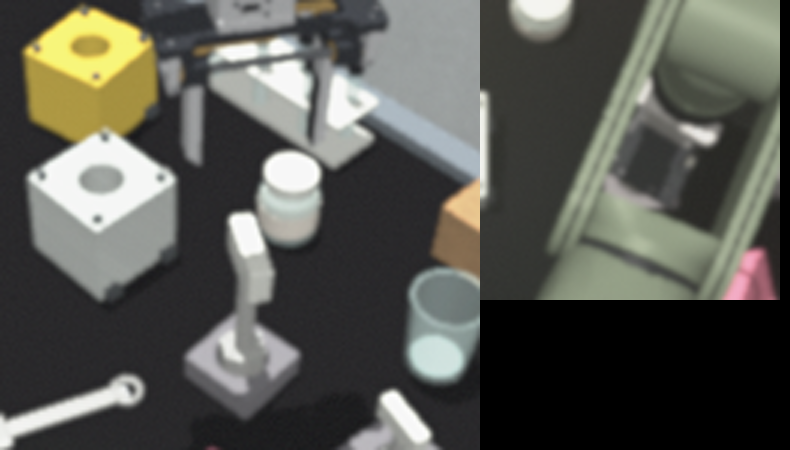

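Side crop: the open fingers hang above the handle, with tips near side px (335,184) and (375,177). The handle is at about (353,211), and the arm blocks the top view. I'll check the side calibration against the fingers and the handle.

```bash
python3 - <<'E'
from h import *
d=pickle.load(open("s0.pkl","rb"));d1=pickle.load(open("s1.pkl","rb"));s=d["side"];t=d["top"]
p=np.array([550.7,-133.8,300.]);u=np.array([np.cos(np.radians(-30.6)),np.sin(np.radians(-30.6)),0])
print("tips pred",[proj(s,p+k*u).round(1).tolist() for k in(-60,-47,0,47,60)])
q=np.radians(59);l=np.array([np.cos(q),np.sin(q),0]);x=np.array([np.sin(q),-np.cos(q),0])
c=np.array([550,-137.5,0])
print("handle pred in side",[(a,b,z,proj(s,c+a*37.5*l+b*11*x+[0,0,z]).round(1).tolist()) for a in(-1,1) for b in(-1,1) for z in(191,151)])
a,b=blobs(s["color"],(335,195,366,240),190)[0];print(cv2.minAreaRect(b.astype(np.float32)),cv2.approxPolyDP(b.astype(np.float32)[:,None],1.5,True)[:,0].round(1).tolist())
# bore triangulated
bt=cv2.fitEllipse(cv2.convexHull(blobs(t["color"],(280,157,328,200),215)[1][1].astype(np.float32)))[0];bs=cv2.fitEllipse(cv2.convexHull(blobs(s["color"],(275,165,332,235),215)[1][1].astype(np.float32)))[0]
print("bore",bt,bs,tri(t,bt,s,bs).round(1))
# stand from visible corners top
print("stand c",ray(t,372.9,186.9,30).round(1))
E
```

```text
tips pred [[330.0, 182.3], [335.1, 181.5], [353.4, 178.9], [371.5, 176.2], [376.5, 175.5]]
handle pred in side [(-1, -1, 191, [351.6, 220.6]), (-1, -1, 151, [350.8, 230.6]), (-1, 1, 191, [359.7, 219.4]), (-1, 1, 151, [358.8, 229.4]), (1, -1, 191, [344.7, 200.8]), (1, -1, 151, [344.2, 210.8]), (1, 1, 191, [352.5, 199.6]), (1, 1, 151, [351.8, 209.7])]
((353.2475891113281, 211.41546630859375), (23.008609771728516, 8.913403511047363), 71.14701843261719) [[347.3999938964844, 201.1999969482422], [346.20001220703125, 203.89999389648438], [351.8999938964844, 220.8000030517578], [359.8999938964844, 221.10000610351562], [354.6000061035156, 202.1999969482422]]
bore (303.8240051269531, 177.31068420410156) (303.2696533203125, 189.2722625732422) [566.4  88.4  99.3]
stand c [ 550.1 -138.    30. ]
```

Side view carries a constant bias of about (+1.3,+1.5) px, seen on both the fingers and the handle. With that removed it agrees with the top view: key (550,-137.6), stand centre (550,-138), bore (565,88.4). Now I'll descend.

Call:
apply_moves(steps=[{"linear": [-3.6, 1.5, 40], "twist": [0, 0, 0.4], "fingers": 1}, {"linear": [-3.6, 1.5, 80], "twist": [0, 0, 0.4], "fingers": 1}, {"linear": [-3.6, 1.5, 85], "twist": [0, 0, 0.4], "fingers": 1}, {"linear": [-3.6, 1.5, 85], "twist": [0, 0, 0.4], "fingers": 1}, {"linear": [-3.6, 1.5, 85], "twist": [0, 0, 0.4], "fingers": 1}])

```text
t: 2.7
tool_pos: [551.9, -138.7, 217.9]
tcp_rot: [0.87, 0.493, 0.001, 0.001]
ft_force: [0.4, -0.1, -0.5]
grip_width: 93.7
```

```bash
python3 - <<'E'
from rig import bot
from h import *
o=bot.get_obs();plan(o,(550,-137.7,153),-31)
E
```

```text
t 2.7 pos [ 551.9 -138.7  217.9] psi -31.0 w 93.7 F [ 0.4 -0.1 -0.5] M [-0.05  0.14 -0.02] j [-0.4   0.18  1.54  0.    1.41  0.14] tilt [ 0.0035 -0.0014 -1.    ]
lin [-0.2 -2.4 64.9] twist [ 0.2 -0.   0. ]
```

Call:
apply_moves(steps=[{"linear": [0, -1.5, 30], "twist": [0, 0, 0], "fingers": 1}, {"linear": [0, -1.5, 60], "twist": [0, 0, 0], "fingers": 1}, {"linear": [0, -1.5, 64], "twist": [0, 0, 0], "fingers": 1}, {"linear": [0, -1.5, 64], "twist": [0, 0, 0], "fingers": 1}, {"linear": [0, -1.5, 64], "twist": [0, 0, 0], "fingers": 1}])

```text
t: 3.2
tool_pos: [551.2, -138.7, 154.2]
tcp_rot: [0.87, 0.492, 0.001, 0.002]
ft_force: [0.0, 0.2, 0.2]
grip_width: 93.8
```

```bash
python3 - <<'E'
from rig import bot
from h import *
o=bot.get_obs();plan(o,(550,-137.7,153),-31)
E
```

```text
t 3.2 pos [ 551.2 -138.7  154.2] psi -31.0 w 93.8 F [0.  0.2 0.2] M [-0.07  0.12 -0.  ] j [-0.4   0.24  1.62  0.    1.28  0.14] tilt [ 0.0043 -0.0018 -1.    ]
lin [ 0.2 -1.6  1.2] twist [ 0.3 -0.  -0. ]
```

Call:
apply_moves(steps=[{"linear": [0, -1.3, 1], "twist": [0.2, 0, 0], "fingers": 0.4}, {"linear": [0, -1.3, 1], "twist": [0.2, 0, 0], "fingers": 0.2}, {"linear": [0, -1.3, 1], "twist": [0.2, 0, 0], "fingers": 0}, {"linear": [0, -1.3, 1], "twist": [0.2, 0, 0], "fingers": 0}, {"linear": [0, -1.3, 1], "twist": [0.2, 0, 0], "fingers": 0}, {"linear": [0, -1.3, 1], "twist": [0.2, 0, 0], "fingers": 0}, {"linear": [0, -1.3, 1], "twist": [0.2, 0, 0], "fingers": 0}, {"linear": [0, -1.3, 1], "twist": [0.2, 0, 0], "fingers": 0}], force=60)

```text
t: 4.0
tool_pos: [548.2, -137.3, 150.4]
tcp_rot: [0.87, 0.492, -0.001, -0.002]
ft_force: [-0.5, -1.0, -0.5]
grip_width: 33.5
```

```bash
python3 - <<'E'
from rig import bot
from h import *
o=bot.get_obs();plan(o,(550,-137.7,153),-31)
E
```

```text
t 4.0 pos [ 548.2 -137.3  150.4] psi -31.0 w 33.5 F [-0.5 -1.  -0.5] M [-0.05  0.11 -0.04] j [-0.4   0.24  1.62  0.    1.29  0.14] tilt [-0.0031  0.0018 -1.    ]
lin [ 0.6  1.7 -2.6] twist [-0.2  0.  -0. ]
```

Call:
apply_moves(steps=[{"linear": [0, 0.3, 0], "twist": [0, 0, 0], "fingers": 0}, {"linear": [0, 0.3, 0], "twist": [0, 0, 0], "fingers": 0}, {"linear": [0, 0.3, 0], "twist": [0, 0, 0], "fingers": 0}, {"linear": [0, 0.3, 0], "twist": [0, 0, 0], "fingers": 0}])

```text
t: 4.4
tool_pos: [548.7, -137.5, 150.4]
tcp_rot: [0.87, 0.492, -0.001, -0.001]
ft_force: [0.2, -0.3, -1.2]
grip_width: 21.5
```

```bash
python3 - <<'E'
from rig import bot
from h import *
o=bot.get_obs();plan(o,(550,-137.7,153),-31)
E
```

```text
t 4.4 pos [ 548.7 -137.5  150.4] psi -31.0 w 21.5 F [ 0.2 -0.3 -1.2] M [-0.17 -0.13  0.02] j [-0.4   0.24  1.62  0.    1.29  0.14] tilt [-0.0027  0.0017 -1.    ]
lin [ 0.5  1.2 -2.6] twist [-0.2 -0.  -0. ]
```

Call:
apply_moves(steps=[{"linear": [0, 0, -15], "twist": [-0.2, 0, 0], "fingers": 0}, {"linear": [0, 0, -45], "twist": [-0.2, 0, 0], "fingers": 0}, {"linear": [0, 0, -85], "twist": [-0.2, 0, 0], "fingers": 0}, {"linear": [0, 0, -120], "twist": [-0.2, 0, 0], "fingers": 0}, {"linear": [0, 0, -130], "twist": [-0.2, 0, 0], "fingers": 0}, {"linear": [0, 0, -130], "twist": [-0.2, 0, 0], "fingers": 0}, {"linear": [0, 0, -130], "twist": [-0.2, 0, 0], "fingers": 0}])

```text
t: 5.1
tool_pos: [547.6, -137.2, 278.3]
tcp_rot: [0.87, 0.492, -0.001, -0.002]
ft_force: [-0.3, 0.7, -3.8]
grip_width: 21.6
```

```bash
python3 - <<'E'
from rig import bot
from h import *
o=bot.get_obs();plan(o,(565,88.4,280),-31)
E
```

```text
t 5.1 pos [ 547.6 -137.2  278.3] psi -31.0 w 21.6 F [-0.3  0.7 -3.8] M [-0.04  0.18  0.05] j [-0.4   0.14  1.47 -0.    1.54  0.14] tilt [-0.0036  0.0015 -1.    ]
lin [ 202.2 -101.4   -1.4] twist [-0.2  0.  -0. ]
```

Call:
apply_moves(steps=[{"linear": [45, -22, 0], "twist": [0, 0, 0], "fingers": 0}, {"linear": [85, -43, 0], "twist": [0, 0, 0], "fingers": 0}, {"linear": [125, -63, 0], "twist": [0, 0, 0], "fingers": 0}, {"linear": [160, -80, 0], "twist": [0, 0, 0], "fingers": 0}, {"linear": [185, -93, 0], "twist": [0, 0, 0], "fingers": 0}, {"linear": [198, -99, 0], "twist": [0, 0, 0], "fingers": 0}, {"linear": [202, -101.4, 0], "twist": [0, 0, 0], "fingers": 0}, {"linear": [202, -101.4, 0], "twist": [0, 0, 0], "fingers": 0}, {"linear": [202, -101.4, 0], "twist": [0, 0, 0], "fingers": 0}, {"linear": [202, -101.4, 0], "twist": [0, 0, 0], "fingers": 0}, {"linear": [202, -101.4, 0], "twist": [0, 0, 0], "fingers": 0}])

```text
t: 6.2
tool_pos: [566.2, 86.5, 280.6]
tcp_rot: [0.871, 0.492, 0.0, 0.0]
ft_force: [0.4, -0.0, -3.9]
grip_width: 21.9
```

```bash
python3 - <<'E'
from rig import bot
from h import *
o=bot.get_obs();plan(o,(565,88.4,280),-31)
s=bot.snapshot("side");t=bot.snapshot("top");pickle.dump({"top":t,"side":s},open("s2.pkl","wb"))
a=cv2.resize(s["color"][120:250,260:350,::-1],None,fx=4.6,fy=4.6,interpolation=cv2.INTER_CUBIC)
b=cv2.resize(t["color"][140:220,265:345,::-1],(370,370),interpolation=cv2.INTER_CUBIC)
im=np.zeros((598,790,3),np.uint8);im[:a.shape[0],:a.shape[1]]=a;im[:370,420:]=b;cv2.imwrite("pics/c3.png",im)
E
```

```text
t 6.2 pos [566.2  86.5 280.6] psi -31.1 w 21.9 F [ 0.4 -0.  -3.9] M [-0.05  0.08 -0.03] j [ 0.    0.15  1.45 -0.    1.54  0.54] tilt [ 2.e-04 -3.e-04 -1.e+00]
lin [ 1.  -2.   0.6] twist [ 0.   0.  -0.1]
```

View pics/c3.png

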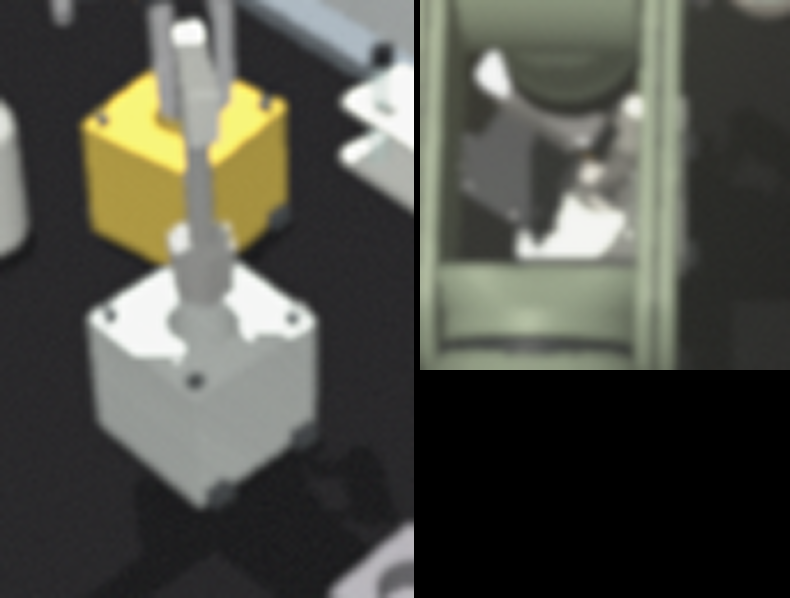

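Side crop: the socket hangs just above the bore, with its centre near px col 303.5 (the bore centre is 303.3) and its lower end near row 186. I'll measure the columns.

```bash
python3 - <<'E'
from h import *
s=pickle.load(open("s2.pkl","rb"))["side"]
g=s["color"].min(axis=2).astype(int)
for r in list(range(150,196,2)): print(r,g[r,290:318].tolist())
P=np.array([566.2,86.5,0]);B=np.array([565,88.4,0])
for z in(105,136,176,200,240,281): print(z,proj(s,P+[0,0,z]).round(1),"bore",proj(s,B+[0,0,z]).round(1))
E
```

```text
150 [122, 122, 123, 123, 122, 121, 118, 114, 111, 114, 137, 161, 173, 170, 168, 164, 159, 148, 131, 122, 119, 111, 96, 81, 71, 65, 63, 64]
152 [110, 115, 119, 121, 122, 123, 122, 122, 119, 117, 127, 139, 146, 144, 137, 128, 124, 121, 117, 110, 95, 78, 67, 64, 63, 64, 64, 64]
154 [71, 78, 87, 98, 107, 113, 118, 120, 121, 120, 125, 131, 134, 134, 129, 122, 113, 100, 85, 73, 66, 63, 64, 63, 63, 64, 64, 64]
156 [66, 66, 67, 67, 70, 75, 81, 92, 103, 113, 123, 132, 134, 133, 129, 114, 89, 68, 65, 63, 64, 64, 64, 64, 64, 63, 64, 64]
158 [66, 67, 66, 68, 67, 66, 66, 68, 72, 93, 119, 132, 134, 135, 130, 114, 85, 66, 64, 63, 65, 64, 64, 64, 62, 63, 64, 65]
160 [66, 66, 67, 66, 67, 68, 66, 66, 69, 84, 111, 128, 134, 134, 130, 115, 88, 66, 63, 62, 63, 65, 64, 63, 65, 63, 63, 64]
162 [67, 67, 66, 67, 67, 67, 67, 67, 68, 82, 106, 126, 134, 134, 130, 118, 91, 68, 64, 64, 63, 64, 64, 63, 64, 64, 64, 64]
164 [66, 67, 67, 67, 66, 66, 67, 66, 66, 77, 102, 124, 134, 134, 132, 117, 92, 68, 64, 64, 63, 63, 63, 64, 65, 63, 64, 63]
166 [67, 66, 67, 67, 67, 67, 67, 66, 66, 76, 98, 122, 134, 134, 132, 119, 94
[... 1522 characters left out ...]
50, 160, 204, 237, 245, 245, 245, 245, 245]
190 [246, 245, 245, 245, 245, 234, 188, 148, 145, 151, 154, 157, 160, 160, 162, 161, 160, 156, 153, 148, 145, 171, 224, 244, 245, 245, 245, 245]
192 [245, 245, 245, 246, 246, 244, 228, 191, 161, 155, 155, 157, 159, 160, 160, 160, 159, 157, 154, 150, 149, 161, 202, 237, 240, 226, 209, 206]
194 [245, 245, 245, 245, 246, 246, 246, 244, 238, 219, 178, 160, 159, 161, 162, 159, 158, 157, 157, 160, 161, 161, 163, 174, 184, 173, 162, 159]
105 [303.3 188.4] bore [302.6 188.2]
136 [302.9 181.1] bore [302.2 180.9]
176 [302.5 171.3] bore [301.8 171.1]
200 [302.2 165.2] bore [301.5 165.1]
240 [301.7 154.6] bore [301.  154.5]
281 [301.2 143.3] bore [300.4 143.2]
```

```bash
python3 - <<'E'
from h import *
s=pickle.load(open("s2.pkl","rb"))["side"];g=s["color"].min(axis=2).astype(int)
P=np.array([566.2,86.5,136.]);q=np.radians(-31);x=np.array([np.cos(q),np.sin(q),0]);l=np.array([-np.sin(q),np.cos(q),0])
for z in(0,40):
  print("hex z",z,[proj(s,P+[0,0,z]+23.1*(np.cos(a)*x+np.sin(a)*l)).round(1).tolist() for a in np.radians(np.arange(30,390,60))])
for z in(145,185): print("handle z",z,[proj(s,P+[0,0,z]+a*37.5*l+b*11*x).round(1).tolist() for a in(-1,1) for b in(-1,1)])
for c in(297,299,301,303,305,307,309): print("col",c,"rows 164-198",g[164:199,c].tolist())
for c in(299,301,303,305,307): print("col",c,"rows 116-158",g[116:159,c].tolist())
E
```

```text
hex z 0 [[308.6, 177.7], [301.7, 176.2], [296.0, 179.5], [297.2, 184.4], [304.2, 186.1], [310.0, 182.6]]
hex z 40 [[308.3, 168.0], [301.2, 166.4], [295.4, 169.7], [296.6, 174.6], [303.8, 176.2], [309.7, 172.8]]
handle z 145 [[299.5, 151.8], [307.3, 150.8], [295.3, 136.1], [302.8, 135.1]]
handle z 185 [[298.9, 140.1], [306.9, 139.1], [294.6, 124.5], [302.3, 123.6]]
col 297 rows 164-198 [66, 66, 66, 68, 91, 131, 175, 205, 211, 196, 172, 137, 117, 128, 163, 196, 216, 222, 232, 240, 242, 240, 227, 194, 159, 146, 148, 161, 191, 230, 244, 246, 242, 217, 189]
col 299 rows 164-198 [77, 74, 76, 94, 148, 208, 227, 227, 228, 223, 194, 154, 136, 134, 135, 135, 135, 134, 137, 143, 153, 162, 161, 155, 151, 151, 151, 151, 155, 176, 219, 237, 233, 206, 188]
col 301 rows 164-198 [124, 122, 122, 126, 137, 152, 158, 159, 165, 168, 151, 139, 138, 137, 137, 136, 136, 136, 135, 134, 136, 142, 153, 159, 160, 158, 157, 157, 157, 158, 160, 163, 164, 163, 161]
col 303 rows 164-198 [134, 135, 134, 134, 134, 134, 133, 134, 134, 135, 137, 136, 138, 138, 137, 136, 136, 136, 136, 135, 136, 139, 148, 156, 161, 162,
[... 1075 characters left out ...]
 130, 132]
col 303 rows 116-158 [63, 50, 44, 45, 46, 41, 42, 66, 136, 213, 242, 246, 239, 204, 172, 170, 172, 173, 173, 173, 174, 173, 175, 179, 184, 179, 174, 173, 174, 173, 173, 172, 173, 172, 170, 162, 144, 133, 134, 133, 133, 134, 135]
col 305 rows 116-158 [88, 101, 107, 109, 107, 101, 94, 84, 74, 77, 88, 97, 102, 102, 108, 118, 130, 147, 158, 164, 171, 172, 174, 178, 184, 178, 173, 173, 172, 172, 172, 173, 173, 171, 164, 144, 128, 123, 122, 118, 114, 113, 114]
col 307 rows 116-158 [72, 90, 109, 132, 148, 152, 152, 150, 147, 145, 145, 145, 143, 143, 143, 141, 142, 143, 146, 152, 156, 157, 161, 167, 173, 171, 166, 161, 158, 156, 156, 158, 158, 157, 148, 131, 121, 115, 100, 81, 68, 67, 66]
```

Key and bore agree sideways to about 0.5 mm, but the depth direction (tool x) is uncertain by about ±3 mm. I'll go down to just above the mouth and feel from there.

Call:
apply_moves(steps=[{"linear": [0.2, -2, 10], "twist": [0, 0, 0], "fingers": 0}, {"linear": [0.2, -2, 20], "twist": [0, 0, 0], "fingers": 0}, {"linear": [0.2, -2, 26], "twist": [0, 0, 0], "fingers": 0}, {"linear": [0.2, -2, 26], "twist": [0, 0, 0], "fingers": 0}, {"linear": [0.2, -2, 26], "twist": [0, 0, 0], "fingers": 0}, {"linear": [0.2, -2, 26], "twist": [0, 0, 0], "fingers": 0}])

```text
t: 6.9
tool_pos: [564.8, 88.9, 254.8]
tcp_rot: [0.87, 0.492, 0.0, 0.0]
ft_force: [0.0, -0.5, -4.2]
grip_width: 21.6
```

```bash
python3 - <<'E'
from rig import bot
from h import *
o=bot.get_obs();plan(o,(564.6,87.9,245),-31)
E
```

```text
t 6.9 pos [564.8  88.9 254.8] psi -31.0 w 21.6 F [ 0.  -0.5 -4.2] M [-0.02  0.09 -0.05] j [ 0.    0.17  1.49 -0.    1.49  0.55] tilt [ 7.e-04 -0.e+00 -1.e+00]
lin [-1.   0.3  9.8] twist [ 0. -0. -0.]
```

Call:
apply_moves(steps=[{"linear": [-1, 0.3, 2], "twist": [0, 0, 0], "fingers": 0}, {"linear": [-1, 0.3, 4], "twist": [0, 0, 0], "fingers": 0}, {"linear": [-1, 0.3, 6], "twist": [0, 0, 0], "fingers": 0}, {"linear": [-1, 0.3, 7], "twist": [0, 0, 0], "fingers": 0}, {"linear": [-1, 0.3, 7], "twist": [0, 0, 0], "fingers": 0}, {"linear": [-1, 0.3, 7], "twist": [0, 0, 0], "fingers": 0}])

```text
t: 7.5
tool_pos: [564.2, 87.9, 247.4]
tcp_rot: [0.87, 0.492, -0.0, -0.0]
ft_force: [-0.2, 0.3, -3.8]
grip_width: 21.7
```

Call:
apply_moves(steps=[{"linear": [0, 0, 1.5], "twist": [0, 0, 0], "fingers": 0}, {"linear": [0, 0, 3], "twist": [0, 0, 0], "fingers": 0}, {"linear": [0, 0, 4.5], "twist": [0, 0, 0], "fingers": 0}, {"linear": [0, 0, 6], "twist": [0, 0, 0], "fingers": 0}, {"linear": [0, 0, 6], "twist": [0, 0, 0], "fingers": 0}])

```text
t: 8.0
tool_pos: [564.0, 87.9, 241.0]
tcp_rot: [0.87, 0.492, -0.0, -0.0]
ft_force: [-0.0, 0.5, -3.6]
grip_width: 21.2
```

The socket is in the bore with no contact. Going on down.

Call:
apply_moves(steps=[{"linear": [0, 0, 8], "twist": [0, 0, 0], "fingers": 0}, {"linear": [0, 0, 16], "twist": [0, 0, 0], "fingers": 0}, {"linear": [0, 0, 24], "twist": [0, 0, 0], "fingers": 0}, {"linear": [0, 0, 32], "twist": [0, 0, 0], "fingers": 0}, {"linear": [0, 0, 40], "twist": [0, 0, 0], "fingers": 0}, {"linear": [0, 0, 48], "twist": [0, 0, 0], "fingers": 0}, {"linear": [0, 0, 53], "twist": [0, 0, 0], "fingers": 0}, {"linear": [0, 0, 53], "twist": [0, 0, 0], "fingers": 0}, {"linear": [0, 0, 53], "twist": [0, 0, 0], "fingers": 0}, {"linear": [0, 0, 53], "twist": [0, 0, 0], "fingers": 0}])

```text
t: 9.0
tool_pos: [564.7, 87.9, 189.0]
tcp_rot: [0.87, 0.492, 0.001, 0.0]
ft_force: [-0.2, 0.3, -3.6]
grip_width: 21.5
```

```bash
python3 - <<'E'
from rig import bot
from h import *
o=bot.get_obs();plan(o,(564.6,87.9,180),-31)
E
```

```text
t 9.0 pos [564.7  87.9 189. ] psi -31.0 w 21.5 F [-0.2  0.3 -3.6] M [-0.06  0.1  -0.02] j [0.   0.21 1.57 0.   1.36 0.54] tilt [ 0.0012  0.     -1.    ]
lin [-0.  -0.1  9. ] twist [ 0.1 -0.  -0. ]
```

Call:
apply_moves(steps=[{"linear": [0, 0, 3], "twist": [0, 0, 0], "fingers": 0}, {"linear": [0, 0, 6], "twist": [0, 0, 0], "fingers": 0}, {"linear": [0, 0, 7], "twist": [0, 0, 0], "fingers": 0}, {"linear": [0, 0, 8], "twist": [0, 0, 0], "fingers": 0}, {"linear": [0, 0, 9], "twist": [0, 0, 0], "fingers": 0}, {"linear": [0, 0, 9], "twist": [0, 0, 0], "fingers": 0}, {"linear": [0, 0, 9], "twist": [0, 0, 0], "fingers": 0}])

```text
t: 9.7
tool_pos: [564.3, 87.8, 179.5]
tcp_rot: [0.87, 0.492, 0.0, 0.0]
ft_force: [-0.6, -0.3, -3.3]
grip_width: 21.7
```

Call:
apply_moves(steps=[{"linear": [0, 0, 1], "twist": [0, 0, 0], "fingers": 0}, {"linear": [0, 0, 2], "twist": [0, 0, 0], "fingers": 0}, {"linear": [0, 0, 2.5], "twist": [0, 0, 0], "fingers": 0}, {"linear": [0, 0, 2.5], "twist": [0, 0, 0], "fingers": 0}])

```text
t: 10.1
tool_pos: [564.1, 87.8, 176.8]
tcp_rot: [0.87, 0.492, -0.0, -0.0]
ft_force: [0.8, 0.2, -3.2]
grip_width: 21.5
```

Call:
apply_moves(steps=[{"linear": [0, 0, 0.7], "twist": [0, 0, 0], "fingers": 0}, {"linear": [0, 0, 1.4], "twist": [0, 0, 0], "fingers": 0}, {"linear": [0, 0, 2], "twist": [0, 0, 0], "fingers": 0}, {"linear": [0, 0, 2], "twist": [0, 0, 0], "fingers": 0}])

```text
t: 10.5
tool_pos: [564.2, 87.9, 174.8]
tcp_rot: [0.87, 0.492, -0.0, -0.0]
ft_force: [-0.0, -0.1, -3.3]
grip_width: 21.7
```

Call:
apply_moves(steps=[{"linear": [0, 0, 0.7], "twist": [0, 0, 0], "fingers": 0}, {"linear": [0, 0, 1.4], "twist": [0, 0, 0], "fingers": 0}, {"linear": [0, 0, 2.1], "twist": [0, 0, 0], "fingers": 0}, {"linear": [0, 0, 2.8], "twist": [0, 0, 0], "fingers": 0}, {"linear": [0, 0, 2.8], "twist": [0, 0, 0], "fingers": 0}, {"linear": [0, 0, 2.8], "twist": [0, 0, 0], "fingers": 0}])

```text
t: 11.1
tool_pos: [564.2, 87.9, 172.1]
tcp_rot: [0.87, 0.492, -0.0, 0.0]
ft_force: [-0.1, 0.7, -3.9]
grip_width: 21.7
```

No contact 6 mm below the nut's top, so the flats seem to agree already. Going down towards the floor.

Call:
apply_moves(steps=[{"linear": [0, 0, 1], "twist": [0, 0, 0], "fingers": 0}, {"linear": [0, 0, 2], "twist": [0, 0, 0], "fingers": 0}, {"linear": [0, 0, 3], "twist": [0, 0, 0], "fingers": 0}, {"linear": [0, 0, 4], "twist": [0, 0, 0], "fingers": 0}, {"linear": [0, 0, 5], "twist": [0, 0, 0], "fingers": 0}, {"linear": [0, 0, 5.5], "twist": [0, 0, 0], "fingers": 0}, {"linear": [0, 0, 5.5], "twist": [0, 0, 0], "fingers": 0}])

```text
t: 11.8
tool_pos: [564.1, 87.9, 166.5]
tcp_rot: [0.87, 0.492, -0.0, -0.0]
ft_force: [-0.6, -0.2, -3.0]
grip_width: 21.6
```

```bash
python3 - <<'E'
from rig import bot
from h import *
o=bot.get_obs();plan(o,(564.6,87.9,165.5),-31)
E
```

```text
t 11.8 pos [564.1  87.9 166.5] psi -31.0 w 21.6 F [-0.6 -0.2 -3. ] M [-0.01  0.06  0.  ] j [ 0.    0.23  1.59 -0.    1.32  0.54] tilt [-3.e-04 -0.e+00 -1.e+00]
lin [0.3 0.4 1. ] twist [-0.  0. -0.]
```

Call:
apply_moves(steps=[{"linear": [0.3, 0.2, 0.5], "twist": [0, 0, 4], "fingers": 0}, {"linear": [0.3, 0.2, 0.5], "twist": [0, 0, 8], "fingers": 0}, {"linear": [0.3, 0.2, 0.5], "twist": [0, 0, 12], "fingers": 0}, {"linear": [0.3, 0.2, 0.5], "twist": [0, 0, 16], "fingers": 0}, {"linear": [0.3, 0.2, 0.5], "twist": [0, 0, 20], "fingers": 0}, {"linear": [0.3, 0.2, 0.5], "twist": [0, 0, 24], "fingers": 0}, {"linear": [0.3, 0.2, 0.5], "twist": [0, 0, 24], "fingers": 0}])

```text
t: 12.5
tool_pos: [564.7, 87.5, 166.1]
tcp_rot: [0.954, 0.301, -0.0, 0.001]
ft_force: [0.2, -1.5, -4.9]
grip_width: 21.4
```

```bash
python3 - <<'E'
from rig import bot
from h import *
o=bot.get_obs();plan(o,(564.6,87.9,165.5),-55)
E
```

```text
t 12.5 pos [564.7  87.5 166.1] psi -55.0 w 21.4 F [ 0.2 -1.5 -4.9] M [-0.43 -0.01 -0.05] j [ 0.    0.23  1.59 -0.    1.31  0.96] tilt [ 3.0e-04 -1.1e-03 -1.0e+00]
lin [ 0.1 -0.4  0.6] twist [ 0.1  0.  -0. ]
```

Call:
apply_moves(steps=[{"linear": [0, 0, 0], "twist": [0, 0, 2], "fingers": 0}, {"linear": [0, 0, 0], "twist": [0, 0, 4], "fingers": 0}, {"linear": [0, 0, 0], "twist": [0, 0, 6], "fingers": 0}, {"linear": [0, 0, 0], "twist": [0, 0, 6], "fingers": 0}])

```text
t: 12.9
tool_pos: [564.8, 87.5, 166.1]
tcp_rot: [0.968, 0.251, 0.0, 0.001]
ft_force: [0.9, -2.0, -4.0]
grip_width: 21.5
```

```bash
python3 - <<'E'
from rig import bot
from h import *
o=bot.get_obs();plan(o,(564.6,87.9,165.5),-61)
print(o["joint_efforts"].round(3))
E
```

```text
t 12.9 pos [564.8  87.5 166.1] psi -60.9 w 21.5 F [ 0.9 -2.  -4. ] M [-0.61 -0.06  0.1 ] j [ 0.    0.23  1.59 -0.    1.31  1.07] tilt [ 5.0e-04 -1.2e-03 -1.0e+00]
lin [ 0.1 -0.5  0.6] twist [0.1 0.  0.1]
[  0.965 -39.749 -28.933   0.848   0.251   0.215]
```

Joint 6 effort is 0.21 N m, matching the 0.2 N m drag, so the nut is turning. Continuing in smaller steps.

Call:
apply_moves(steps=[{"linear": [0, 0, 0], "twist": [0, 0, 1.5], "fingers": 0}, {"linear": [0, 0, 0], "twist": [0, 0, 3], "fingers": 0}, {"linear": [0, 0, 0], "twist": [0, 0, 4], "fingers": 0}, {"linear": [0, 0, 0], "twist": [0, 0, 4], "fingers": 0}])

```text
t: 13.3
tool_pos: [564.8, 87.5, 166.1]
tcp_rot: [0.976, 0.216, 0.0, 0.001]
ft_force: [2.2, -3.9, -4.7]
grip_width: 21.7
```

```bash
cat >r.py <<'E'
from rig import bot
from h import *
o=bot.get_obs();plan(o,(564.6,87.9,165.5),-61)
print(o["joint_efforts"].round(3))
E
python3 r.py
```

```text
t 13.3 pos [564.8  87.5 166.1] psi -65.0 w 21.7 F [ 2.2 -3.9 -4.7] M [-1.04 -0.32  0.14] j [ 0.    0.23  1.59 -0.    1.31  1.14] tilt [ 4.0e-04 -1.1e-03 -1.0e+00]
lin [ 0.  -0.4  0.6] twist [ 0.1  0.  -4. ]
[  1.784 -39.995 -28.837   1.529   0.536   0.206]
```

Call:
apply_moves(steps=[{"linear": [0, 0.5, 0], "twist": [0, 0, 1.5], "fingers": 0}, {"linear": [0, 0.5, 0], "twist": [0, 0, 3], "fingers": 0}, {"linear": [0, 0.5, 0], "twist": [0, 0, 3], "fingers": 0}])

```text
t: 13.6
tool_pos: [564.8, 87.3, 166.1]
tcp_rot: [0.982, 0.19, 0.0, 0.0]
ft_force: [1.9, -2.8, -5.2]
grip_width: 21.9
```

```bash
python3 r.py
```

```text
t 13.6 pos [564.8  87.3 166.1] psi -68.1 w 21.9 F [ 1.9 -2.8 -5.2] M [-1.13 -0.3   0.12] j [ 0.    0.23  1.59 -0.    1.32  1.19] tilt [ 1.e-04 -4.e-04 -1.e+00]
lin [-0.  -0.6  0.6] twist [ 0.   0.  -7.1]
[  1.83  -40.019 -28.864   1.549   0.528   0.205]
```

Call:
apply_moves(steps=[{"linear": [0, 0.3, 0], "twist": [0, 0, 1], "fingers": 0}, {"linear": [0, 0.3, 0], "twist": [0, 0, 2], "fingers": 0}, {"linear": [0, 0.3, 0], "twist": [0, 0, 2.5], "fingers": 0}, {"linear": [0, 0.3, 0], "twist": [0, 0, 2.5], "fingers": 0}], force=35)

```text
t: 14.0
tool_pos: [564.9, 87.3, 166.1]
tcp_rot: [0.986, 0.169, -0.0, 0.0]
ft_force: [0.7, -3.4, -5.5]
grip_width: 21.6
```

```bash
python3 r.py
```

```text
t 14.0 pos [564.9  87.3 166.1] psi -70.5 w 21.6 F [ 0.7 -3.4 -5.5] M [-1.03 -0.27  0.15] j [ 0.    0.23  1.59 -0.    1.32  1.23] tilt [-0.e+00 -1.e-04 -1.e+00]
lin [-0.1 -0.7  0.6] twist [ 0.   0.  -9.5]
[  1.62  -40.046 -28.906   1.456   0.5     0.206]
```

Steady drag, not yet at the stop.

Call:
apply_moves(steps=[{"linear": [0, 0.3, 0], "twist": [0, 0, 1], "fingers": 0}, {"linear": [0, 0.3, 0], "twist": [0, 0, 2], "fingers": 0}, {"linear": [0, 0.3, 0], "twist": [0, 0, 2.5], "fingers": 0}, {"linear": [0, 0.3, 0], "twist": [0, 0, 2.5], "fingers": 0}])

```text
t: 14.4
tool_pos: [564.9, 87.1, 166.1]
tcp_rot: [0.989, 0.147, -0.0, -0.0]
ft_force: [0.5, -2.3, -4.7]
grip_width: 22.1
```

```bash
python3 r.py
```

```text
t 14.4 pos [564.9  87.1 166.1] psi -73.0 w 22.1 F [ 0.5 -2.3 -4.7] M [-0.87 -0.15  0.14] j [0.   0.23 1.59 0.   1.32 1.28] tilt [-1.e-04  2.e-04 -1.e+00]
lin [-0.1 -0.9  0.6] twist [ -0.   0. -12.]
[  1.314 -40.028 -28.972   1.22    0.417   0.205]
```

Call:
apply_moves(steps=[{"linear": [0, 0.2, 0], "twist": [0, 0, 1], "fingers": 0}, {"linear": [0, 0.2, 0], "twist": [0, 0, 2], "fingers": 0}, {"linear": [0, 0.2, 0], "twist": [0, 0, 2.5], "fingers": 0}, {"linear": [0, 0.2, 0], "twist": [0, 0, 2.5], "fingers": 0}])

```text
t: 14.8
tool_pos: [565.0, 86.9, 166.1]
tcp_rot: [0.992, 0.126, -0.0, -0.0]
ft_force: [0.8, -1.5, -5.2]
grip_width: 22.1
```

```bash
python3 r.py
```

```text
t 14.8 pos [565.   86.9 166.1] psi -75.5 w 22.1 F [ 0.8 -1.5 -5.2] M [-0.67 -0.11  0.17] j [0.   0.23 1.59 0.   1.32 1.32] tilt [-2.e-04  3.e-04 -1.e+00]
lin [-0.1 -1.   0.6] twist [ -0.    0.  -14.5]
[  0.973 -40.011 -29.04    0.955   0.335   0.204]
```

Call:
apply_moves(steps=[{"linear": [0, 0.2, 0], "twist": [0, 0, 1], "fingers": 0}, {"linear": [0, 0.2, 0], "twist": [0, 0, 2], "fingers": 0}, {"linear": [0, 0.2, 0], "twist": [0, 0, 2.5], "fingers": 0}, {"linear": [0, 0.2, 0], "twist": [0, 0, 2.5], "fingers": 0}])

```text
t: 15.2
tool_pos: [565.0, 86.8, 166.1]
tcp_rot: [0.995, 0.104, -0.0, -0.0]
ft_force: [1.2, -0.6, -4.7]
grip_width: 21.8
```

```bash
python3 r.py
```

```text
t 15.2 pos [565.   86.8 166.1] psi -78.0 w 21.8 F [ 1.2 -0.6 -4.7] M [-0.42 -0.05  0.24] j [0.   0.23 1.59 0.   1.32 1.36] tilt [-2.e-04  4.e-04 -1.e+00]
lin [-0.2 -1.1  0.6] twist [ -0.   0. -17.]
[  0.558 -39.996 -29.112   0.627   0.249   0.202]
```

Call:
apply_moves(steps=[{"linear": [0, 0, 0], "twist": [0, 0, 1], "fingers": 0}, {"linear": [0, 0, 0], "twist": [0, 0, 2], "fingers": 0}, {"linear": [0, 0, 0], "twist": [0, 0, 2.5], "fingers": 0}, {"linear": [0, 0, 0], "twist": [0, 0, 2.5], "fingers": 0}])

```text
t: 15.6
tool_pos: [565.0, 86.8, 166.1]
tcp_rot: [0.997, 0.082, -0.0, -0.0]
ft_force: [-0.1, -0.7, -5.5]
grip_width: 21.6
```

```bash
python3 r.py
```

```text
t 15.6 pos [565.   86.8 166.1] psi -80.5 w 21.6 F [-0.1 -0.7 -5.5] M [-0.3  -0.01  0.16] j [0.   0.23 1.59 0.   1.32 1.41] tilt [-1.e-04  3.e-04 -1.e+00]
lin [-0.2 -1.2  0.6] twist [ -0.    0.  -19.5]
[  0.37  -40.01  -29.163   0.471   0.208   0.201]
```

Call:
apply_moves(steps=[{"linear": [0, 0, 0], "twist": [0, 0, 1], "fingers": 0}, {"linear": [0, 0, 0], "twist": [0, 0, 2], "fingers": 0}, {"linear": [0, 0, 0], "twist": [0, 0, 2.5], "fingers": 0}, {"linear": [0, 0, 0], "twist": [0, 0, 2.5], "fingers": 0}])

```text
t: 16.0
tool_pos: [565.1, 86.7, 166.1]
tcp_rot: [0.998, 0.061, -0.0, -0.0]
ft_force: [0.6, -0.0, -4.5]
grip_width: 22.0
```

```bash
python3 r.py
```

```text
t 16.0 pos [565.1  86.7 166.1] psi -83.0 w 22.0 F [ 0.6 -0.  -4.5] M [-0.29 -0.05  0.15] j [0.   0.23 1.59 0.   1.32 1.45] tilt [-1.e-04  1.e-04 -1.e+00]
lin [-0.3 -1.2  0.6] twist [ -0.   0. -22.]
[  0.273 -40.036 -29.206   0.39    0.185   0.2  ]
```

Call:
apply_moves(steps=[{"linear": [0, 0, 0], "twist": [0, 0, 1], "fingers": 0}, {"linear": [0, 0, 0], "twist": [0, 0, 2], "fingers": 0}, {"linear": [0, 0, 0], "twist": [0, 0, 2], "fingers": 0}])

```text
t: 16.3
tool_pos: [565.1, 86.7, 166.1]
tcp_rot: [0.999, 0.043, -0.0, -0.0]
ft_force: [1.1, -0.6, -5.1]
grip_width: 22.2
```

```bash
python3 r.py
```

```text
t 16.3 pos [565.1  86.7 166.1] psi -85.1 w 22.2 F [ 1.1 -0.6 -5.1] M [-0.28 -0.01  0.15] j [0.   0.23 1.59 0.   1.32 1.49] tilt [-1.e-04  1.e-04 -1.e+00]
lin [-0.4 -1.3  0.6] twist [ -0.    0.  -24.1]
[  0.294 -40.059 -29.233   0.368   0.175   0.201]
```

Call:
apply_moves(steps=[{"linear": [0, 0, 0], "twist": [0, 0, 1], "fingers": 0}, {"linear": [0, 0, 0], "twist": [0, 0, 2], "fingers": 0}, {"linear": [0, 0, 0], "twist": [0, 0, 2], "fingers": 0}])

```text
t: 16.6
tool_pos: [565.1, 86.6, 166.1]
tcp_rot: [1.0, 0.026, -0.0, 0.0]
ft_force: [0.8, -0.4, -4.7]
grip_width: 22.0
```

```bash
python3 r.py
```

```text
t 16.6 pos [565.1  86.6 166.1] psi -87.1 w 22.0 F [ 0.8 -0.4 -4.7] M [-0.23 -0.09  0.08] j [ 0.    0.23  1.59 -0.    1.32  1.52] tilt [-0. -0. -1.]
lin [-0.4 -1.3  0.6] twist [  0.    0.  -26.1]
[  0.318 -40.087 -29.257   0.384   0.173   0.201]
```

Call:
apply_moves(steps=[{"linear": [0, 0, 0], "twist": [0, 0, 1], "fingers": 0}, {"linear": [0, 0, 0], "twist": [0, 0, 2], "fingers": 0}, {"linear": [0, 0, 0], "twist": [0, 0, 2], "fingers": 0}])

```text
t: 16.9
tool_pos: [565.1, 86.6, 166.1]
tcp_rot: [1.0, 0.008, -0.0, 0.0]
ft_force: [1.0, -0.5, -5.4]
grip_width: 21.7
```

```bash
python3 r.py
```

```text
t 16.9 pos [565.1  86.6 166.1] psi -89.0 w 21.7 F [ 1.  -0.5 -5.4] M [-0.3  -0.04  0.32] j [ 0.    0.23  1.59 -0.    1.32  1.55] tilt [-0.e+00 -1.e-04 -1.e+00]
lin [-0.5 -1.3  0.6] twist [  0.   0. -28.]
[  0.209 -40.102 -29.267   0.45    0.179   0.349]
```

Effort has risen to 0.35 N m, so the stop is being reached. One small step more.

Call:
apply_moves(steps=[{"linear": [0, 0, 0], "twist": [0, 0, 0.5], "fingers": 0}, {"linear": [0, 0, 0], "twist": [0, 0, 0.5], "fingers": 0}])

```text
t: 17.1
tool_pos: [565.1, 86.6, 166.1]
tcp_rot: [1.0, 0.004, 0.0, 0.0]
ft_force: [-0.2, -1.2, -5.4]
grip_width: 21.7
```

```bash
python3 r.py
```

```text
t 17.1 pos [565.1  86.6 166.1] psi -89.5 w 21.7 F [-0.2 -1.2 -5.4] M [-0.3  -0.06  0.42] j [ 0.    0.23  1.59 -0.    1.32  1.56] tilt [ 0.e+00 -1.e-04 -1.e+00]
lin [-0.5 -1.3  0.6] twist [  0.    0.  -28.5]
[  0.097 -40.105 -29.254   0.489   0.198   0.436]
```

Call:
apply_moves(steps=[{"linear": [0, 0, 0], "twist": [0, 0, 0.6], "fingers": 0}, {"linear": [0, 0, 0], "twist": [0, 0, 1.1], "fingers": 0}, {"linear": [0, 0, 0], "twist": [0, 0, 1.1], "fingers": 0}])

```text
t: 17.4
tool_pos: [565.1, 86.7, 166.2]
tcp_rot: [1.0, -0.005, 0.0, 0.0]
ft_force: [-0.3, -1.0, -3.9]
grip_width: 21.6
```

```bash
python3 r.py
```

```text
t 17.4 pos [565.1  86.7 166.2] psi -90.6 w 21.6 F [-0.3 -1.  -3.9] M [-0.26 -0.04  0.68] j [ 0.    0.23  1.59 -0.    1.32  1.58] tilt [ 1.e-04 -1.e-04 -1.e+00]
lin [-0.5 -1.2  0.7] twist [  0.   -0.  -29.6]
[ -0.147 -40.086 -29.203   0.554   0.235   0.697]
```

Firm at 0.70 N m. I'll ease back into the middle of the play and check the torque before lifting.

Call:
apply_moves(steps=[{"linear": [0, 0, 0], "twist": [0, 0, -2], "fingers": 0}, {"linear": [0, 0, 0], "twist": [0, 0, -4], "fingers": 0}, {"linear": [0, 0, 0], "twist": [0, 0, -6], "fingers": 0}, {"linear": [0, 0, 0], "twist": [0, 0, -7], "fingers": 0}, {"linear": [0, 0, 0], "twist": [0, 0, -7], "fingers": 0}])

```text
t: 17.9
tool_pos: [565.1, 86.9, 166.4]
tcp_rot: [0.998, 0.055, 0.0, -0.0]
ft_force: [0.3, 0.1, -3.0]
grip_width: 21.9
```

```bash
python3 r.py
```

```text
t 17.9 pos [565.1  86.9 166.4] psi -83.7 w 21.9 F [ 0.3  0.1 -3. ] M [-0.02  0.13 -0.01] j [0.   0.23 1.59 0.   1.32 1.46] tilt [ 0.e+00  7.e-04 -1.e+00]
lin [-0.4 -1.1  0.9] twist [ -0.   -0.  -22.7]
[-8.0000e-03 -3.9369e+01 -2.8934e+01  2.8000e-02 -6.1000e-02 -7.7000e-02]
```

Call:
apply_moves(steps=[{"linear": [0, 0, -3], "twist": [0, 0, 0.5], "fingers": 0}, {"linear": [0, 0, -7], "twist": [0, 0, 0.5], "fingers": 0}, {"linear": [0, 0, -14], "twist": [0, 0, 0.5], "fingers": 0}, {"linear": [0, 0, -22], "twist": [0, 0, 0.5], "fingers": 0}, {"linear": [0, 0, -32], "twist": [0, 0, 0.5], "fingers": 0}, {"linear": [0, 0, -42], "twist": [0, 0, 0.5], "fingers": 0}, {"linear": [0, 0, -52], "twist": [0, 0, 0.5], "fingers": 0}, {"linear": [0, 0, -52], "twist": [0, 0, 0.5], "fingers": 0}], force=50)

```text
t: 18.7
tool_pos: [566.5, 86.7, 220.7]
tcp_rot: [0.999, 0.051, 0.002, 0.0]
ft_force: [-0.7, -1.1, -3.7]
grip_width: 21.6
```

```bash
python3 r.py
```

```text
t 18.7 pos [566.5  86.7 220.7] psi -84.1 w 21.6 F [-0.7 -1.1 -3.7] M [-0.02  0.09 -0.03] j [0.   0.19 1.53 0.   1.42 1.47] tilt [ 0.0042  0.     -1.    ]
lin [-2.  -1.4 55.2] twist [  0.1  -0.2 -23.1]
[-6.0000e-03 -3.8056e+01 -2.9704e+01  1.8000e-02  1.0000e-03  0.0000e+00]
```

Call:
apply_moves(steps=[{"linear": [0, 0, -20], "twist": [0, 0, 0], "fingers": 0}, {"linear": [0, 0, -42], "twist": [0, 0, 0], "fingers": 0}, {"linear": [0, 0, -62], "twist": [0, 0, 0], "fingers": 0}, {"linear": [0, 0, -64], "twist": [0, 0, 0], "fingers": 0}, {"linear": [0, 0, -64], "twist": [0, 0, 0], "fingers": 0}])

```text
t: 19.2
tool_pos: [565.2, 86.6, 282.2]
tcp_rot: [0.999, 0.051, 0.0, 0.0]
ft_force: [-1.0, 0.5, -3.6]
grip_width: 21.6
```

```bash
python3 - <<'E'
from rig import bot
from h import *
o=bot.get_obs();plan(o,(549.3,-137.8,282),-31)
E
```

```text
t 19.2 pos [565.2  86.6 282.2] psi -84.1 w 21.6 F [-1.   0.5 -3.6] M [-0.02  0.17  0.05] j [ 0.    0.15  1.45 -0.    1.54  1.47] tilt [ 7.e-04 -0.e+00 -1.e+00]
lin [-3.880e+01  2.216e+02  2.000e-01] twist [  0.   -0.  -53.1]
```

Call:
apply_moves(steps=[{"linear": [-7, 38, 0], "twist": [0, 0, -7], "fingers": 0}, {"linear": [-14, 78, 0], "twist": [0, 0, -15], "fingers": 0}, {"linear": [-21, 118, 0], "twist": [0, 0, -23], "fingers": 0}, {"linear": [-28, 158, 0], "twist": [0, 0, -31], "fingers": 0}, {"linear": [-34, 192, 0], "twist": [0, 0, -39], "fingers": 0}, {"linear": [-37, 212, 0], "twist": [0, 0, -46], "fingers": 0}, {"linear": [-38.8, 221.6, 0], "twist": [0, 0, -53], "fingers": 0}, {"linear": [-38.8, 221.6, 0], "twist": [0, 0, -53], "fingers": 0}, {"linear": [-38.8, 221.6, 0], "twist": [0, 0, -53], "fingers": 0}, {"linear": [-38.8, 221.6, 0], "twist": [0, 0, -53], "fingers": 0}, {"linear": [-38.8, 221.6, 0], "twist": [0, 0, -53], "fingers": 0}, {"linear": [-38.8, 221.6, 0], "twist": [0, 0, -53], "fingers": 0}])

```text
t: 20.4
tool_pos: [549.3, -137.0, 282.2]
tcp_rot: [0.871, 0.492, 0.0, -0.0]
ft_force: [0.6, 0.2, -3.0]
grip_width: 21.8
```

```bash
python3 - <<'E'
from rig import bot
from h import *
o=bot.get_obs();plan(o,(549.3,-137.8,200),-31)
E
```

```text
t 20.4 pos [ 549.3 -137.   282.2] psi -31.1 w 21.8 F [ 0.6  0.2 -3. ] M [-0.06  0.08 -0.02] j [-0.4   0.14  1.46  0.    1.54  0.15] tilt [ 0.e+00  1.e-04 -1.e+00]
lin [-0.7  0.4 82.2] twist [ 0.  -0.  -0.1]
```

Call:
apply_moves(steps=[{"linear": [-0.6, 0.4, 20], "twist": [0, 0, 0], "fingers": 0}, {"linear": [-0.6, 0.4, 45], "twist": [0, 0, 0], "fingers": 0}, {"linear": [-0.6, 0.4, 70], "twist": [0, 0, 0], "fingers": 0}, {"linear": [-0.6, 0.4, 88], "twist": [0, 0, 0], "fingers": 0}, {"linear": [-0.6, 0.4, 97], "twist": [0, 0, 0], "fingers": 0}, {"linear": [-0.6, 0.4, 97], "twist": [0, 0, 0], "fingers": 0}, {"linear": [-0.6, 0.4, 97], "twist": [0, 0, 0], "fingers": 0}, {"linear": [-0.6, 0.4, 97], "twist": [0, 0, 0], "fingers": 0}, {"linear": [-0.6, 0.4, 97], "twist": [0, 0, 0], "fingers": 0}])

```text
t: 21.3
tool_pos: [550.1, -138.8, 186.6]
tcp_rot: [0.871, 0.492, 0.001, 0.001]
ft_force: [-0.4, -0.8, -3.2]
grip_width: 21.7
```

```bash
python3 - <<'E'
from rig import bot
from h import *
o=bot.get_obs();plan(o,(549.3,-137.8,170),-31)
s=bot.snapshot("side");cv2.imwrite("pics/c4.png",cv2.resize(s["color"][170:280,300:400,::-1],None,fx=5,fy=5,interpolation=cv2.INTER_CUBIC))
E
```

```text
t 21.3 pos [ 550.1 -138.8  186.6] psi -31.1 w 21.7 F [-0.4 -0.8 -3.2] M [-0.02  0.13  0.04] j [-0.4   0.2   1.58  0.    1.35  0.14] tilt [ 0.0025 -0.001  -1.    ]
lin [ 0.5 -1.3 16.6] twist [ 0.2 -0.  -0.1]
```

View pics/c4.png

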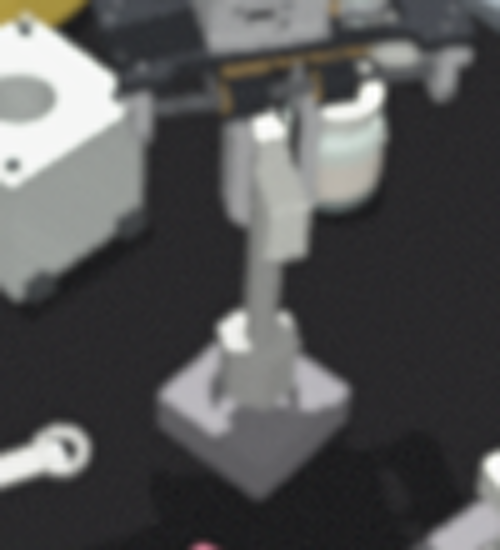

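Crop: the key is upright and in line with the well (socket col about 258, stand centre about 255 in the crop). Lowering by feel.

Call:
apply_moves(steps=[{"linear": [0.2, -0.5, 4], "twist": [0, 0, 0], "fingers": 0}, {"linear": [0.2, -0.5, 8], "twist": [0, 0, 0], "fingers": 0}, {"linear": [0.2, -0.5, 10], "twist": [0, 0, 0], "fingers": 0}, {"linear": [0.2, -0.5, 12], "twist": [0, 0, 0], "fingers": 0}, {"linear": [0.2, -0.5, 14], "twist": [0, 0, 0], "fingers": 0}, {"linear": [0.2, -0.5, 16], "twist": [0, 0, 0], "fingers": 0}, {"linear": [0.2, -0.5, 16], "twist": [0, 0, 0], "fingers": 0}])

```text
t: 22.05
tool_pos: [548.7, -138.0, 168.7]
tcp_rot: [0.871, 0.491, -0.0, -0.0]
ft_force: [0.3, 0.5, -3.7]
grip_width: 22.2
```

Call:
apply_moves(steps=[{"linear": [0, 0, 3], "twist": [0, 0, 0], "fingers": 0}, {"linear": [0, 0, 6], "twist": [0, 0, 0], "fingers": 0}, {"linear": [0, 0, 9], "twist": [0, 0, 0], "fingers": 0}, {"linear": [0, 0, 12], "twist": [0, 0, 0], "fingers": 0}, {"linear": [0, 0, 14], "twist": [0, 0, 0], "fingers": 0}, {"linear": [0, 0, 15], "twist": [0, 0, 0], "fingers": 0}, {"linear": [0, 0, 15], "twist": [0, 0, 0], "fingers": 0}, {"linear": [0, 0, 15], "twist": [0, 0, 0], "fingers": 0}])

```text
t: 22.85
tool_pos: [549.0, -138.1, 154.2]
tcp_rot: [0.871, 0.492, 0.0, 0.0]
ft_force: [1.3, -0.1, -3.0]
grip_width: 21.8
```

```bash
python3 - <<'E'
from rig import bot
from h import *
o=bot.get_obs();plan(o,(549.3,-137.8,151),-31)
E
```

```text
t 22.85 pos [ 549.  -138.1  154.2] psi -31.1 w 21.8 F [ 1.3 -0.1 -3. ] M [-0.06  0.07  0.02] j [-0.4   0.23  1.62 -0.    1.29  0.14] tilt [ 1.e-04 -1.e-04 -1.e+00]
lin [0.4 0.1 3.2] twist [ 0.   0.  -0.1]
```

Call:
apply_moves(steps=[{"linear": [0, 0, 0.8], "twist": [0, 0, 0], "fingers": 0}, {"linear": [0, 0, 1.6], "twist": [0, 0, 0], "fingers": 0}, {"linear": [0, 0, 2.4], "twist": [0, 0, 0], "fingers": 0}, {"linear": [0, 0, 3], "twist": [0, 0, 0], "fingers": 0}, {"linear": [0, 0, 3], "twist": [0, 0, 0], "fingers": 0}])

```text
t: 23.35
tool_pos: [548.8, -138.0, 151.0]
tcp_rot: [0.871, 0.491, -0.0, -0.0]
ft_force: [-0.9, 0.1, -3.7]
grip_width: 21.6
```

Call:
apply_moves(steps=[{"linear": [0, 0, 0.5], "twist": [0, 0, 0], "fingers": 0}, {"linear": [0, 0, 1], "twist": [0, 0, 0], "fingers": 0}, {"linear": [0, 0, 1], "twist": [0, 0, 0], "fingers": 0}])

```text
t: 23.65
tool_pos: [549.0, -138.1, 150.4]
tcp_rot: [0.871, 0.492, 0.0, 0.0]
ft_force: [-0.6, -0.8, -2.1]
grip_width: 22.1
```

Call:
apply_moves(steps=[{"linear": [0, 0, 0.4], "twist": [0, 0, 0], "fingers": 0}, {"linear": [0, 0, 0.4], "twist": [0, 0, 0], "fingers": 0}, {"linear": [0, 0, 0.4], "twist": [0, 0, 0], "fingers": 0}])

```text
t: 23.95
tool_pos: [549.1, -138.2, 150.4]
tcp_rot: [0.871, 0.492, 0.0, 0.0]
ft_force: [-1.4, -0.2, 2.3]
grip_width: 22.0
```

The force changed sign (+2.3 N up) and the TCP height is the same as at the pick, so the key is on the well floor. Letting go.

Call:
apply_moves(steps=[{"linear": [0, 0, 0], "twist": [0, 0, 0], "fingers": 0.4}, {"linear": [0, 0, 0], "twist": [0, 0, 0], "fingers": 0.5}, {"linear": [0, 0, 0], "twist": [0, 0, 0], "fingers": 0.7}, {"linear": [0, 0, 0], "twist": [0, 0, 0], "fingers": 0.8}, {"linear": [0, 0, 0], "twist": [0, 0, 0], "fingers": 0.8}, {"linear": [0, 0, 0], "twist": [0, 0, 0], "fingers": 0.8}])

```text
t: 24.55
tool_pos: [548.9, -138.1, 149.7]
tcp_rot: [0.871, 0.492, 0.0, 0.0]
ft_force: [0.1, -0.8, 0.0]
grip_width: 66.3
```

```bash
python3 r.py
```

```text
t 24.55 pos [ 548.9 -138.1  149.7] psi -31.1 w 66.3 F [ 0.1 -0.8  0. ] M [-0.05  0.07 -0.02] j [-0.4   0.24  1.62 -0.    1.28  0.14] tilt [ 0. -0. -1.]
lin [ 201.6 -103.4  -15.8] twist [ 0.  -0.  29.9]
[ 0.0000e+00 -3.7092e+01 -2.6813e+01  7.3000e-02  4.0000e-03 -0.0000e+00]
```

Call:
apply_moves(steps=[{"linear": [0, 0, -10], "twist": [0, 0, 0], "fingers": 0.8}, {"linear": [0, 0, -40], "twist": [0, 0, 0], "fingers": 0.8}, {"linear": [0, 0, -80], "twist": [0, 0, 0], "fingers": 0.8}, {"linear": [0, 0, -120], "twist": [0, 0, 0], "fingers": 0.8}, {"linear": [0, 0, -160], "twist": [0, 0, 0], "fingers": 0.8}, {"linear": [25, -40, -160], "twist": [0, 0, 0], "fingers": 0.8}, {"linear": [50, -80, -160], "twist": [0, 0, 0], "fingers": 0.8}, {"linear": [80, -120, -160], "twist": [0, 0, 0], "fingers": 0.8}, {"linear": [105, -160, -160], "twist": [0, 0, 0], "fingers": 0.8}, {"linear": [130, -195, -160], "twist": [0, 0, 0], "fingers": 0.8}, {"linear": [160, -235, -160], "twist": [0, 0, 0], "fingers": 0.8}, {"linear": [190, -275, -160], "twist": [0, 0, 0], "fingers": 0.8}])

```text
t: 25.75
tool_pos: [410.8, 168.2, 310.9]
tcp_rot: [0.871, 0.491, 0.001, 0.0]
ft_force: [0.9, 0.3, -0.4]
grip_width: 75.5
```

```bash
python3 - <<'E'
from rig import bot
from h import *
s=bot.snapshot("side");t=bot.snapshot("top")
for th in(190,210): print(th,[(round(a,1),cv2.minAreaRect(np.array([ray(t,*p,191)[:2] for p in b],np.float32))) for a,b in blobs(t["color"],(358,163,398,200),th)[:1]])
a=cv2.resize(t["color"][110:280,190:460,::-1],None,fx=2.9,fy=2.9,interpolation=cv2.INTER_CUBIC)
cv2.imwrite("pics/c5.png",a);cv2.imwrite("pics/c6.png",s["color"][:,:,::-1])
E
```

```text
190 [(167.7, ((548.85888671875, -137.39695739746094), (73.82646179199219, 22.623064041137695), 58.84805679321289))]
210 [(145.3, ((548.5780639648438, -137.29922485351562), (71.64891052246094, 19.762004852294922), 58.90140151977539))]
```

View pics/c5.png

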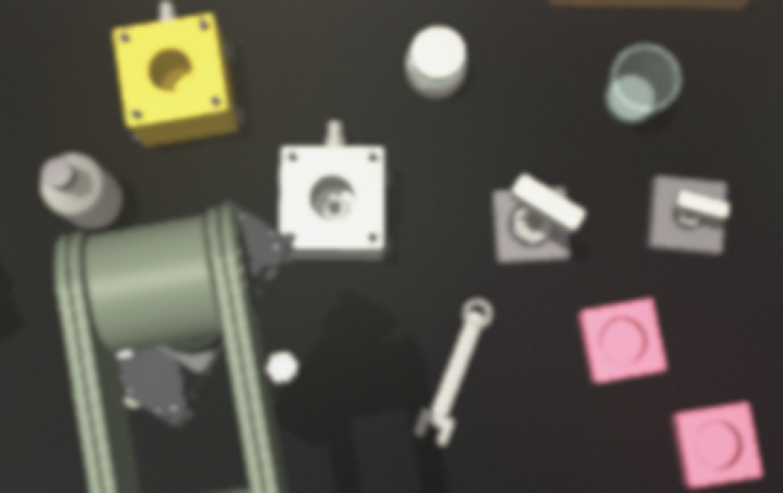

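View pics/c6.png

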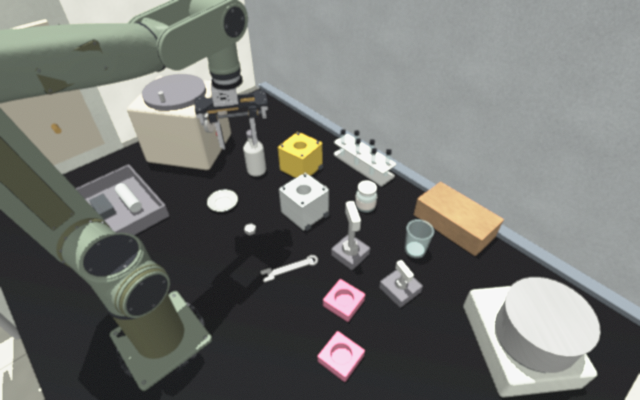

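The key stands upright in its own stand at (548.8,-137.4), within 1.5 mm of where it started, and nothing else has moved in either view. The arm is clear. Letting it settle, then handing in.

Call:
apply_moves(steps=[{"linear": [0, 0, -5], "twist": [0, 0, 0], "fingers": 0.8}, {"linear": [0, 0, -5], "twist": [0, 0, 0], "fingers": 0.8}, {"linear": [0, 0, -5], "twist": [0, 0, 0], "fingers": 0.8}, {"linear": [0, 0, -5], "twist": [0, 0, 0], "fingers": 0.8}])

```text
t: 26.25
tool_pos: [412.3, 165.5, 314.8]
tcp_rot: [0.872, 0.49, -0.0, 0.0]
ft_force: [-0.8, 0.3, 0.0]
grip_width: 75.5
```

```bash
python3 -c "
from rig import bot
print(bot.job_done())"
```

```text
the job is handed in; nothing more can be done
None
```

The nut came up firm, the larger key is back upright in its own stand, and the job was handed in at 26 s.

- **Fitting:** The key went down the bore without contact and slid over the nut at its first angle, so no search was needed. The mouth ended about 12 mm below the top of the flats.
- **Tightening:** I turned it about 60° clockwise. Joint 6 held at about 0.20 N m of drag, then rose to 0.70 N m at the stop, where I stopped and eased back. That is above the 0.6 N m needed and well under 1.4 N m.
- **Putting back:** The key touched the well floor at about 6 N, at the same tool height as when I picked it up. The last picture puts its handle within 1.5 mm of where it started. I saw nothing else moved in either view, and the gripper is clear.

**Checks that disagreed:**
- The two cameras differed by about 5 mm on where the bore is. I went mostly by the top view and felt the way in.
- Side forces of up to about 4.5 N came up partway through the turn, and I eased them with sub-millimetre shifts.
- The nut's own angle could not be read directly; that it is firm rests on the torque rise.

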